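Fetch the calibration weight from behind the stands

TASK

To calibrate the force sensor, fetch the brass weight that stands on the aluminium base plate behind and between three tall things: first move the round-footed post, the square magnetic base and the brown bottle out of the way so that all three stand upright on the black rubber mat, leaving the weight where it is meanwhile. Then set the weight in the middle of the force sensor's round steel disc, and only then put the three things back upright on the base plate, each exactly where it stood at the start. Set everything down gently without dropping it, tip nothing over, and do not disturb the small pickup, washer and rosin cake lying about.

Things in the scene. Friction and masses are not known exactly. Their poses are not given: they have to be found in the camera images.
- post_center (a point): Steel post stand, loose, about 0.3 kg, 72 mm tall: round foot 46 mm across and 12 mm thick, on it an upright bare steel rod 20 mm thick with a dark threaded hole in its top. The point is on its axis half-way up, 36 mm above its underside. z is up along the rod. Grip the rod from above, 35 to 55 mm above the underside.
- magbase_center (a point): Magnetic base (switched off), loose, about 0.35 kg, 72 mm tall: black square block 42 x 42 mm, 28 mm high, with a grey dial on one side, on its middle an upright steel rod 16 mm thick with a round black cap of the same width. The point is on the rod's axis, 36 mm above the underside. z is up; x and y are square to the block. Grip the rod from above, 48 to 56 mm above the underside.
- bottle_center (a point): Closed brown glass bottle, loose, about 0.18 kg, 80 mm tall: round body 44 mm across up to 56 mm above its underside, with a white label, then a shoulder and a black cap 28 mm across. The point is on its axis half-way up, 40 mm above its underside. z is up. Grip the body, 30 to 48 mm above the underside.
- weight_center (a point): Brass calibration weight, loose, about 0.35 kg, 48 mm tall: cylinder 40 mm across and 34 mm high with a knob 22 mm across on top. The point is on its axis half-way up, 24 mm above its underside. z is up. Grip the cylinder.
- bay: Aluminium base plate fixed to the bench, 170 (x) by 220 (y) by 10 mm, with an edge 8 mm thick along its far (+x) side, 32 mm above the bench. Origin: centre of the underside; z up. At the start the weight stands at x, y = 30, 0 mm on it, the tall things at (30, 66), (30, -66), (-35, 0) in an order that changes, each within 5 mm of the centre of its thin outlined circle, 58 mm across.
- mat: Black rubber mat fixed to the bench, the side area: 110 mm (x) by 220 mm (y), 4 mm thick, bare. Origin: centre of its underside, on the bench. z up. Three things fit side by side along y.
- plate: Force sensor fixed to the bench: black round housing with a steel disc 90 mm across on top; the disc's top is 30 mm above the bench. Origin: centre of its underside, on the bench; z up along the disc's axis.
- pickup: Bystander: small black vibration pickup with a green top, loose, 32 x 26 mm, 12 mm high, lying on the base plate's corner at about (x, y) = (-60, +85) mm. Origin: centre of its underside.
- washer: Bystander: loose steel washer 30 mm across, 6 mm thick, lying on the base plate's other near corner at about (x, y) = (-60, -85) mm. Origin: centre of its underside.
- rosin: Bystander: loose cake of rosin in a round wooden holder 48 mm across, 22 mm high, lying on the bench about 105 mm from the force sensor's axis. Origin: centre of its underside.
Things that resemble listed ones, but are neither listed nor needed, are in the scene too. Leave any blue or green look-alike of the part that bears magbase_center alone.

How it is judged:
By the outcome, as a careful person would: the job done as asked, in the order asked, and still so for the second after the job is handed in, with the robot touching nothing.
It also fails if it takes over 144 s, if anything falls off the work surface, if the arm or the gripper's body presses on something with over 40 N, if the wrist force passes 120 N, or if a joint passes its speed limit or range.

ROBOT

A 6-joint arm with a two-finger parallel gripper is mounted at the origin on the work surface. World frame = base frame: x ahead of the robot, y to its left, z up, the work surface at z = 0. Lengths are in m, angles in degrees, forces in N, time in s.
With the tool pointing down it reaches from about 0.425 to 0.925 m from the base axis. Payload 12.5 kg.
Tool frame: the origin (TCP) lies at the very end of the fingers, on their centre line; the grasp point (between the pads) lies 19 mm behind it; z points along the fingers, y is the line along which they close (so a half turn about z gives the same grasp; the last joint's range is limited). The gripper opens to 85 mm and grips with 20 to 120 N. Pads are 22 mm wide; open, the fingers measure 114 mm over their backs; the gripper's body (76 mm by 85 mm) begins 54 mm behind the grasp point. The pads swing forward as they close: fully open they stand 13 mm farther back than shut.
Start: joints at [-73.201, 28.126, 89.318, -0, 62.55, -6.05], TCP at [0.243, -0.576, 0.231] pointing down, gripper open.
Joint ranges: [-177.58, 177.58], [-47.91, 125.51], [2.72, 160], [-65.01, 245.01], [3.68, 167.84], [-153.87, 153.87]. Speed limits (degrees/s): [127.2, 127.2, 159.86, 180, 180, 180].

INTERFACE

Orientations are given as a 3x3 rotation matrix whose columns are the frame's x, y, z axes.
In Python, from workcell import state, grab_frame, close_job gives the robot as it stands.
- The arm moves only by the tool play_rows, never from a script. Its arguments are lists of equal length, an entry for each row: "xyz": the shift along the tool's x, y, z in mm, a list of three; "twist": the turn about the tool's z in degrees. In form: {"xyz": [[x, y, z], ...], "twist": [twist, ...]}. A call has 1 to 12 rows; each row shifts and turns the commanded pose from where the row before left it, along the tool's axes as they then stand; what a row does not reach is not made up. A row lasts 1/10 s, in which the tool goes at most 50 mm and 8.59 degrees, less where a joint would pass 70% of its speed; a pose out of reach is approached as far as the arm can. A call with a gripper value outside its range is refused whole. "gripper" is the opening in per cent of the stroke, from 0 (shut) to 100 (fully open), set as the call begins (left out, the last holds). The fingers move at their own pace and stop on an object; "force" is the grip in N (left out, the last holds). Time passes only in rows, so rows that do not move let the fingers close. It gives the time, the measured TCP pose, the force, the opening and the grip force at its end, in the units of the state.
- state(): the state, without advancing time (a new reading comes with each control period).
- grab_frame(name): name is "scene" or "side" or "wrist"; returns a dict with "pixels" (480x640x3 uint8, red, green, blue), "z_map" (480x640 float32, m along the optical axis (not along the pixel's ray), 0 where there is no reading), "vfov" (degrees; the focal length in pixels is half the picture's height over the tangent of half this angle, whatever the lens; pixels are square), "cx", "cy" (the principal point, pixels), "pose" (4x4, takes a point from camera to world coordinates). Camera axes: x right, y down, z forward; pixel columns grow to the right and rows downward; lengths in m; the calibration is good to about 2 mm. A picture is of the moment at which its call begins.
- close_job(): hands the job in; it is judged then, once.
The state is a dict: "clock": time; "qpos": joint angles; "qd": joint speeds; "tau": joint torques, N m; "ee_pos": TCP position; "tcp_rot": TCP orientation; "ft_force": force on the tool from outside, world axes, zero at the start; "wrist_torque": the same for the moment, N m; "finger_gap": opening from 0.0 (shut) to 1.0 (fully open); "finger_force": force on a finger pad.
Only numpy, scipy, OpenCV 4.12 (cv2) and the standard library are available. Lean on these libraries where they do the work, as an engineer would, in place of code of your own. Each camera call takes 0.05 s, during which the arm holds its last target. There are 200 camera calls.

## Working session

There is one attempt and no reset: what is moved stays moved. The work goes in short steps, Python scripts to look and compute and a tool call to move; the robot and the scene stay as the last step left them, time stands still between calls to the robot, and variables do not carry over. Pictures are saved under pics/ and viewed, at most 14 in all, crops included, and the job is handed in when it is done.

Besides the shell and the picture viewer there is one more tool, called after ">>>" by a JSON object that holds its "api" and its "payload". play_rows: Moves the arm, as the interface text tells. Its arguments: {"type":"object","properties":{"xyz":{"type":"array","items":{"type":"array","items":{"type":"number"}}},"twist":{"type":"array","items":{"type":"number"}},"gripper":{"type":"number"},"force":{"type":"number"}},"required":["xyz","twist"]}

```bash
mkdir -p pics; ls
cat > h.py <<'E'
import numpy as np, cv2
from workcell import state, grab_frame, close_job
def get(n):
    f=grab_frame(n); p=f['pixels']; H=p.shape[0]
    f['f']=H/2/np.tan(np.radians(f['vfov'])/2); f['pose']=np.array(f['pose']); return f
def cloud(f):
    z=f['z_map']; v,u=np.mgrid[:z.shape[0],:z.shape[1]]
    P=np.stack([(u-f['cx'])/f['f']*z,(v-f['cy'])/f['f']*z,z],-1)
    W=P@f['pose'][:3,:3].T+f['pose'][:3,3]; W[z==0]=np.nan; return W
def ray(f,u,v,h):
    d=f['pose'][:3,:3]@np.array([(u-f['cx'])/f['f'],(v-f['cy'])/f['f'],1]); o=f['pose'][:3,3]
    return o+d*(h-o[2])/d[2]
def save(f,n): cv2.imwrite(f'pics/{n}.png',f['pixels'][:,:,::-1])
E
python3 - <<'E'
from h import *
for n in('scene','side'):
    f=get(n);save(f,n+'0');print(n,f['f'],f['cx'],f['cy'],f['pose'].round(3).tolist())
    np.savez(n+'0.npz',**f)
print(state())
E
```

```text
pics
scene 587.5842435310633 322.08714735634413 235.60388447742096 [[-0.851, 0.435, -0.293, 0.899], [0.524, 0.722, -0.452, 0.497], [0.015, -0.538, -0.843, 1.05], [0.0, 0.0, 0.0, 1.0]]
side 606.4766379407023 324.4336808937333 236.5843571732391 [[-0.936, -0.173, 0.306, 0.124], [-0.351, 0.467, -0.811, 1.161], [-0.003, -0.867, -0.498, 0.809], [0.0, 0.0, 0.0, 1.0]]
{'clock': 0.1, 'qpos': array([-7.32005129e+01,  2.81620640e+01,  8.93453933e+01,  1.14381219e-03,
        6.25498897e+01, -6.05013157e+00]), 'qd': array([ 0.03609671, -0.17042079, -0.04318286,  0.0731804 ,  0.05374047,
       -0.04306987]), 'tau': array([ 2.89971504e-03, -6.19444799e+01, -2.62024820e+01, -1.31064849e-04,
        2.87947274e-03,  1.57437984e-05]), 'ee_pos': array([ 0.2426693 , -0.57576049,  0.23077877]), 'tcp_rot': array([[ 9.21530807e-01,  3.88305159e-01, -2.72321705e-04],
       [ 3.88305235e-01, -9.21530312e-01,  9.63297163e-04],
       [ 1.23100553e-04, -9.93451956e-04, -9.99999499e-01]]), 'ft_force': array([ 0.3373716 ,  0.40623878, -0.77911788]), 'wrist_torque': array([ 0.03256421, -0.00024517, -0.00268534]), 'finger_force': 0.0, 'finger_gap': 1.0004186828280737}
```

View pics/scene0.png

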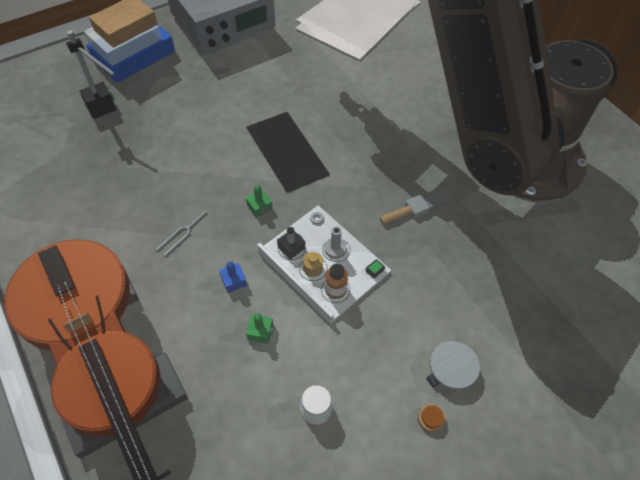

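View pics/side0.png

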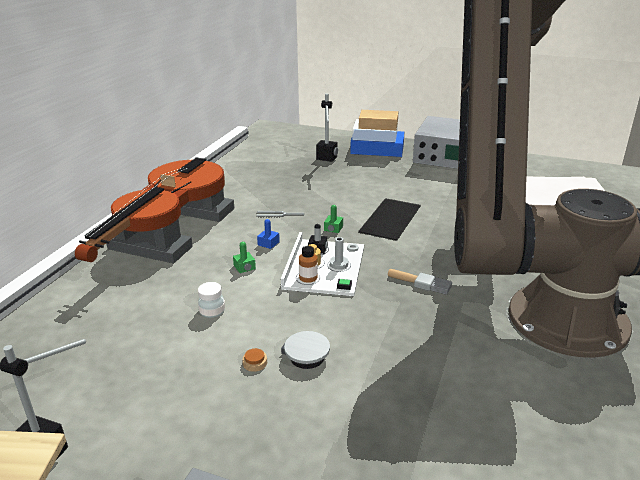

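The scene view shows the mat at (288,150), the base plate at (325,262) with magbase (291,242), post (337,242), bottle (337,278) and weight (313,264), the disc at (455,366), and rosin at (432,418). The look-alikes are at (259,201), (260,327) and (233,277). The side view agrees.

```bash
cat > m.py <<'E'
from h import *
for n in('scene','side'):
    f=dict(np.load(n+'0.npz'));W=cloud(f);img=f['pixels'].astype(int)
    Z=W[...,2]
    def near(u,v,r):
        U,V=np.meshgrid(np.arange(640),np.arange(480)); return (U-u)**2+(V-v)**2<r*r
    S=dict(scene=dict(mat=(288,150,60),bay=(325,262,75),disc=(455,366,40),rosin=(432,418,22),g1=(259,201,22),g2=(260,327,22),b=(233,277,22)),
           side=dict(mat=(390,218,45),bay=(325,265,60),disc=(307,348,35),rosin=(254,360,20),g1=(333,220,20),g2=(244,258,20),b=(268,235,20)))[n]
    print(n,'bench z',np.nanmedian(Z[near(*S['g1'][:2],60)]))
    m=near(*S['mat'])&(img.max(-1)<45)&(Z<.02)
    p=W[m][:,:2].astype(np.float32);print('mat',cv2.minAreaRect(p*1000),np.nanmedian(Z[m]))
    m=near(*S['bay'])&(Z>.0065)&(Z<.014)&(img.min(-1)>100)
    m=cv2.morphologyEx(m.astype(np.uint8),cv2.MORPH_OPEN,np.ones((3,3)))>0
    p=W[m][:,:2].astype(np.float32);print('bay',cv2.minAreaRect(p*1000),m.sum(),np.nanmedian(Z[m]))
    r=near(*S['bay'])&(Z>.028)&(Z<.036)&(img.min(-1)>130)
    p=W[r][:,:2].astype(np.float32);print('ridge',cv2.minAreaRect(p*1000),r.sum())
    m=near(*S['disc'])&(Z>.025)&(Z<.036);p=W[m][:,:2].astype(np.float32);print('disc',cv2.minEnclosingCircle(p*1000),p.mean(0),cv2.fitEllipse(p[cv2.convexHull(p,returnPoints=False)[:,0]]*1000),np.nanmedian(Z[m]))
    m=near(*S['rosin'])&(Z>.015)&(Z<.03);p=W[m][:,:2];print('rosin',p.mean(0))
    for k in('g1','g2','b'):
        m=near(*S[k])&(Z>.02)&(Z<.1);print(k,W[m].mean(0).round(3),Z[m].max())
    # tall tops
    m=(near(*S['bay'])&(Z>.045)&(Z<.12)).astype(np.uint8)
    c,l,st,ce=cv2.connectedComponentsWithStats(m)
    for i in range(1,c):
        if st[i,4]>15:
            q=W[l==i];t=q[q[:,2]>q[:,2].max()-.006];print('obj',ce[i].round(),st[i,4],'top',q[:,2].max().round(4),((t.max(0)+t.min(0))/2).round(4),t.mean(0).round(4),np.ptp(t,axis=0).round(3))
E
python3 m.py
```

```text
scene bench z 0.0005241423206572282
mat ((0.0, 0.0), (0.0, 0.0), 0.0) nan
bay ((555.911376953125, -11.092529296875), (155.4932861328125, 221.5550994873047), 11.028398513793945) 3245 0.009702623056711657
ridge ((607.8453979492188, -0.12894439697265625), (81.67098999023438, 219.16091918945312), 11.407641410827637) 424
disc ((481.9443664550781, 308.89031982421875), 45.36045455932617) [0.48277372 0.30993232] ((481.8398132324219, 308.98260498046875), (89.005126953125, 90.26776123046875), 109.6990737915039) 0.02941382350814936
rosin [0.57158781 0.3620535 ]
g1 [ 0.613 -0.196  0.035] 0.07528834219253777
g2 [0.75  0.062 0.034] 0.07417464004591978
b [ 0.744 -0.061  0.035] 0.07442646638020411
obj [291. 234.] 104 top 0.0835 [ 0.6071 -0.0688  0.0807] [ 0.6067 -0.0686  0.0805] [0.012 0.01  0.006]
obj [336. 235.] 163 top 0.0873 [ 0.5324 -0.0183  0.0843] [ 0.532  -0.0192  0.0828] [0.02  0.019 0.006]
obj [313. 258.] 116 top 0.0624 [ 0.5941 -0.0032  0.0595] [ 0.5944 -0.0031  0.0585] [0.018 0.021 0.006]
obj [336. 277.] 506 top 0.0949 [0.5801 0.0596 0.0919] [0.5799 0.0599 0.0905] [0.027 0.025 0.006]
sid
[... 439 characters left out ...]
815917969), 47.35000228881836) [0.48121136 0.31278998] ((482.5810546875, 309.00933837890625), (89.38126373291016, 93.82284545898438), 27.40818977355957) 0.03245990677498012
rosin [0.56902949 0.36569368]
g1 [ 0.604 -0.162  0.046] 0.08737364540307346
g2 [0.746 0.064 0.038] 0.07756246993887728
b [ 0.74  -0.06   0.038] 0.07693898439680369
obj [333. 211.] 59 top 0.0754 [ 0.6097 -0.1969  0.0724] [ 0.6092 -0.1963  0.072 ] [0.013 0.009 0.006]
obj [317. 231.] 98 top 0.0855 [ 0.6047 -0.0683  0.0825] [ 0.6057 -0.0685  0.0821] [0.014 0.014 0.006]
obj [339. 246.] 149 top 0.0875 [ 0.5313 -0.0178  0.0848] [ 0.5311 -0.0181  0.085 ] [0.02  0.022 0.005]
obj [309. 258.] 450 top 0.0959 [0.5797 0.0612 0.093 ] [0.5793 0.0626 0.093 ] [0.025 0.028 0.006]
  return np.nanmean(a, axis, out=out, keepdims=keepdims)
```

>>> {"api": "play_rows", "payload": {"xyz": [[10,-8,0],[20,-16,0],[28,-23,0],[30,-25,0],[30,-25,0],[30,-25,0],[30,-25,0],[30,-25,0],[30,-25,0],[30,-25,0],[30,-25,0],[30,-25,0]], "twist": [0,0,0,0,0,0,0,0,0,0,0,0], "gripper": 40, "force": 40}}

```text
clock: 1.3
ee_pos: [0.4395, -0.1956, 0.2313]
tcp_rot: [[0.921, 0.388, 0.0], [0.388, -0.921, -0.0], [0.0, 0.0, -1.0]]
ft_force: [0.4, -0.6, -0.0]
finger_gap: 0.404
finger_force: 0.0
```

>>> {"api": "play_rows", "payload": {"xyz": [[30,-25,0],[30,-25,0],[28,-23,0],[20,-17,0],[8,-7,0],[0,0,0],[0,0,0],[0,0,0]], "twist": [0,0,0,0,3,6,3,0]}}

```text
clock: 2.1
ee_pos: [0.5081, -0.0627, 0.2312]
tcp_rot: [[0.982, 0.188, -0.0], [0.188, -0.982, 0.0], [-0.0, -0.0, -1.0]]
ft_force: [0.6, 0.8, 0.3]
finger_gap: 0.403
finger_force: 0.0
```

```bash
cat >> h.py <<'E'
def togo(x,y,z=None,yaw=None):
    s=state();R=np.array(s['tcp_rot']);p=np.array(s['ee_pos'])
    d=np.array([x,y,p[2] if z is None else z])-p
    a=np.degrees(np.arctan2(R[1,0],R[0,0]))
    print('t',round(s['clock'],2),'tcp',(p*1000).round(1),'xyaw',a.round(2),'shift',(R.T@d*1000).round(1),'F',np.round(s['ft_force'],1),'gap',round(s['finger_gap'],3))
E
python3 - <<'E'
from h import *
togo(.5318,-.0183);f=get('wrist');save(f,'w1');np.savez('w1.npz',**f);print(f['f'],f['pose'].round(3).tolist())
f=dict(np.load('scene0.npz'))
print([(ray(f,u,v,.004)[:2]*1000).round(0).tolist() for u,v in((247,128),(286,113),(328,173),(290,190))])
W=cloud(f);print(f['pixels'][150,288],W[150,288])
E
```

```text
t 2.1 tcp [508.1 -62.7 231.2] xyaw 10.85 shift [ 31.6 -39.2  -0. ] F [0.6 0.8 0.3] gap 0.403
345.8002134428759 [[0.187, -0.931, -0.314, 0.589], [-0.982, -0.178, -0.059, -0.047], [-0.001, 0.32, -0.947, 0.374], [0.0, 0.0, 0.0, 1.0]]
[[529.0, -417.0], [424.0, -411.0], [435.0, -201.0], [533.0, -204.0]]
[50 51 50] [ 0.47965589 -0.30513253  0.0060201 ]
```

View pics/w1.png

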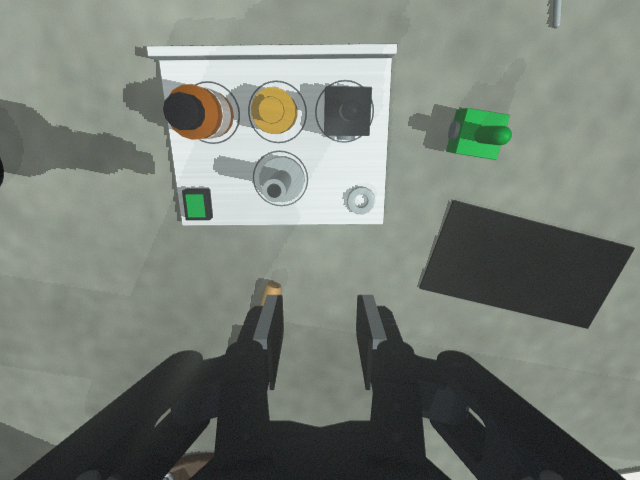

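The wrist view shows the bottle cap at (183,112), the weight at (272,108), the magbase at (349,112), the post rod at (274,190), and the mat quad with corners (452,200), (633,247), (588,327) and (418,288).

```bash
cat > w.py <<'E'
from h import *
f=dict(np.load('w1.npz'));W=cloud(f);Z=W[...,2]
U,V=np.meshgrid(np.arange(640),np.arange(480))
a=np.radians(11);o=np.array([.5945,-.0035])-30e-3*np.array([np.cos(a),np.sin(a)])
def bay(p): d=p-o;return np.round(1e3*np.array([d[0]*np.cos(a)+d[1]*np.sin(a),-d[0]*np.sin(a)+d[1]*np.cos(a)]),1)
for n,u,v,r,h,D in(('post',274,188,22,.082,20),('mag',349,112,22,.082,16),('bottle',183,112,32,.090,28),('weight',272,108,28,.058,22)):
    m=(((U-u)**2+(V-v)**2<r*r)&(Z>h-.003)&(Z<h+.004)).astype(np.uint8)
    c=max(cv2.findContours(m,0,cv2.CHAIN_APPROX_NONE)[0],key=cv2.contourArea);(x,y),R=cv2.minEnclosingCircle(c)
    p=ray(f,x,y,h);print(n,(p*1000).round(1),'bay',bay(p[:2]),'px',round(x),round(y),round(R,1),'depth-mean',(W[m>0].mean(0)*1000).round(1))
P=np.array([ray(f,u,v,.004)[:2] for u,v in((452,200),(633,247),(588,327),(418,288))]);print((P*1000).round(0).tolist(),P.mean(0))
P=np.array([ray(f,u,v,.01)[:2] for u,v in((183,224),(383,223))]);print('near corners',(P*1000).round(0).tolist(),np.degrees(np.arctan2(*(P[0]-P[1])[::-1]))-90)
print(bay(P[0]),bay(P[1]))
E
python3 w.py
```

```text
post [530.8 -18.5  82. ] bay [-35.4  -2.6] px 274 190 12.0 depth-mean [530.7 -18.5  82.3]
mag [605.4 -69.1  82. ] bay [ 28.2 -66.4] px 351 109 8.9 depth-mean [605.5 -69.2  80.8]
bottle [580.   59.2  90. ] bay [27.7 64.3] px 182 110 19.9 depth-mean [579.5  59.5  90.1]
weight [593.6  -3.6  58. ] bay [29.1  0. ] px 271 110 13.5 depth-mean [593.6  -3.5  58. ]
[[540.0, -202.0], [527.0, -420.0], [419.0, -415.0], [431.0, -195.0]] [ 0.47950196 -0.30832912]
near corners [[460.0, 81.0], [503.0, -134.0]] 11.09634559010344
[-85.5 108.1] [ -85.1 -110.2]
```

>>> {"api": "play_rows", "payload": {"xyz": [[10,-13,0],[16,-20,10],[4.8,-6.2,30],[0,0,40],[0,0,40],[0,0,35],[0,0,22],[0,0,12],[0,0,4],[0,0,0],[0,0,0]], "twist": [0,0,0,0,0,0,0,0,0,0,0]}}

```text
clock: 3.25
ee_pos: [0.532, -0.0193, 0.0393]
tcp_rot: [[0.982, 0.189, 0.002], [0.189, -0.982, -0.0], [0.002, 0.001, -1.0]]
ft_force: [-0.3, 1.0, -0.1]
finger_gap: 0.399
finger_force: 0.0
```

>>> {"api": "play_rows", "payload": {"xyz": [[0,0,0],[0,0,0],[0,0,0],[0,0,0],[0,0,0],[0,0,0]], "twist": [0,0,0,0,0,0], "gripper": 5, "force": 50}}

```text
clock: 3.85
ee_pos: [0.5319, -0.0193, 0.0393]
tcp_rot: [[0.982, 0.188, 0.002], [0.188, -0.982, -0.0], [0.002, 0.001, -1.0]]
ft_force: [-0.1, 0.6, 7.0]
finger_gap: 0.22
finger_force: 48.6
```

>>> {"api": "play_rows", "payload": {"xyz": [[0,0,-4],[0,0,-12],[0,0,-22],[0,0,-28],[0,0,-28],[-2,6,-18],[-6,17,-8],[-10,28,0],[-10.7,30,0],[-10.7,30,0],[-10.7,30,0],[-10.7,30,0]], "twist": [0,0,0,0,0,0,0,0,0,0,0,0]}}

```text
clock: 5.05
ee_pos: [0.5034, -0.1998, 0.1592]
tcp_rot: [[0.982, 0.188, 0.0], [0.188, -0.982, -0.0], [0.0, 0.0, -1.0]]
ft_force: [0.7, 0.6, -2.6]
finger_gap: 0.224
finger_force: 49.1
```

>>> {"api": "play_rows", "payload": {"xyz": [[-10.7,30,0],[-10.7,30,0],[-10.7,30,0],[-10.7,30,0],[-9,25,0],[-6,17,0],[-4,10,0],[0,0,0],[0,0,0]], "twist": [0,0,0,0,0,0,0,0,0]}}

```text
clock: 5.95
ee_pos: [0.4756, -0.3783, 0.1583]
tcp_rot: [[0.982, 0.188, -0.0], [0.188, -0.982, 0.001], [-0.0, -0.001, -1.0]]
ft_force: [0.1, -0.0, -3.1]
finger_gap: 0.218
finger_force: 49.2
```

```bash
python3 -c "
from h import *
togo(.4758,-.3802,.034)"
```

```text
t 5.95 tcp [ 475.6 -378.3  158.3] xyaw 10.86 shift [ -0.2   2.  124.3] F [ 0.1 -0.  -3.1] gap 0.218
```

>>> {"api": "play_rows", "payload": {"xyz": [[0,2,15],[0,0,30],[0,0,30],[0,0,22],[0,0,13],[0,0,7],[0,0,4],[0,0,2],[0,0,0],[0,0,0]], "twist": [0,0,0,0,0,0,0,0,0,0]}}

```text
clock: 6.95
ee_pos: [0.4762, -0.3814, 0.036]
tcp_rot: [[0.982, 0.188, 0.001], [0.188, -0.982, -0.001], [0.001, 0.001, -1.0]]
ft_force: [-0.2, -0.6, -2.9]
finger_gap: 0.219
finger_force: 49.2
```

>>> {"api": "play_rows", "payload": {"xyz": [[0,0,0.5],[0,0,0.5],[0,0,0]], "twist": [0,0,0]}}

```text
clock: 7.25
ee_pos: [0.476, -0.3812, 0.0344]
tcp_rot: [[0.982, 0.188, 0.0], [0.188, -0.982, -0.0], [0.0, 0.0, -1.0]]
ft_force: [-0.0, 0.4, -2.8]
finger_gap: 0.218
finger_force: 49.2
```

>>> {"api": "play_rows", "payload": {"xyz": [[0,0,0.5],[0,0,0.5],[0,0,0.3],[0,0,0]], "twist": [0,0,0,0]}}

```text
clock: 7.65
ee_pos: [0.476, -0.3812, 0.0334]
tcp_rot: [[0.982, 0.188, 0.0], [0.188, -0.982, -0.0], [0.0, 0.0, -1.0]]
ft_force: [-1.9, 1.6, 3.9]
finger_gap: 0.22
finger_force: 49.7
```

>>> {"api": "play_rows", "payload": {"xyz": [[0,0,0],[0,0,0],[0,0,0],[0,0,-10],[0,0,-25],[0,0,-35],[0,0,-35],[4,-6,-20],[12,-18,0],[18,-27,0],[22,-34,0],[22,-34,0]], "twist": [0,0,0,0,0,0,0,0,0,0,0,0], "gripper": 40}}

```text
clock: 8.85
ee_pos: [0.5305, -0.2485, 0.1589]
tcp_rot: [[0.982, 0.187, 0.001], [0.187, -0.982, -0.001], [0.001, 0.001, -1.0]]
ft_force: [-0.4, -0.9, -0.3]
finger_gap: 0.398
finger_force: 0.0
```

>>> {"api": "play_rows", "payload": {"xyz": [[22,-34,0],[22,-34,0],[22,-34,0],[20,-29,0],[14,-20,0],[8,-12.3,0],[0,0,0],[0,0,0]], "twist": [0,0,0,0,0,0,0,0]}}

```text
clock: 9.65
ee_pos: [0.6053, -0.0695, 0.1582]
tcp_rot: [[0.982, 0.188, -0.0], [0.188, -0.982, -0.0], [-0.0, 0.0, -1.0]]
ft_force: [0.4, -0.2, 0.2]
finger_gap: 0.399
finger_force: 0.0
```

```bash
python3 -c "
from h import *
togo(.6057,-.0689,.043)"
```

```text
t 9.65 tcp [605.3 -69.5 158.2] xyaw 10.85 shift [  0.5  -0.5 115.2] F [ 0.4 -0.2  0.2] gap 0.399
```

>>> {"api": "play_rows", "payload": {"xyz": [[0.5,-0.5,15],[0,0,28],[0,0,28],[0,0,20],[0,0,12],[0,0,8],[0,0,4],[0,0,0],[0,0,0]], "twist": [0,0,0,0,0,0,0,0,0]}}

```text
clock: 10.55
ee_pos: [0.6063, -0.0684, 0.0437]
tcp_rot: [[0.982, 0.188, 0.001], [0.188, -0.982, -0.0], [0.001, 0.001, -1.0]]
ft_force: [-0.5, 0.9, 0.3]
finger_gap: 0.396
finger_force: 0.0
```

>>> {"api": "play_rows", "payload": {"xyz": [[0,0,0],[0,0,0],[0,0,0],[0,0,0],[0,0,0],[0,0,0]], "twist": [0,0,0,0,0,0], "gripper": 5, "force": 50}}

```text
clock: 11.15
ee_pos: [0.6063, -0.0684, 0.0435]
tcp_rot: [[0.982, 0.188, 0.001], [0.188, -0.982, -0.0], [0.001, 0.001, -1.0]]
ft_force: [-0.0, -0.8, 6.0]
finger_gap: 0.175
finger_force: 49.6
```

>>> {"api": "play_rows", "payload": {"xyz": [[0,0,-4],[0,0,-12],[0,0,-22],[0,0,-28],[0,0,-28],[-4,5,-15],[-10,12,-6],[-17,21,0],[-20,25,0],[-20,25,0],[-20,25,0],[-20,25,0]], "twist": [0,0,0,0,0,0,0,0,0,0,0,0]}}

```text
clock: 12.35
ee_pos: [0.5209, -0.2263, 0.157]
tcp_rot: [[0.982, 0.188, -0.002], [0.188, -0.982, 0.001], [-0.002, -0.001, -1.0]]
ft_force: [0.8, -0.3, -3.4]
finger_gap: 0.172
finger_force: 48.9
```

>>> {"api": "play_rows", "payload": {"xyz": [[-20,25,0],[-18,23,0],[-12,15,0],[-6,8,0],[-2,2.6,0],[0,0,0],[0,0,0]], "twist": [0,0,0,0,0,0,0]}}

```text
clock: 13.05
ee_pos: [0.4799, -0.3072, 0.1578]
tcp_rot: [[0.982, 0.189, -0.0], [0.189, -0.982, 0.0], [-0.0, -0.0, -1.0]]
ft_force: [-0.3, 0.3, -4.0]
finger_gap: 0.167
finger_force: 48.9
```

```bash
python3 -c "
from h import *
togo(.4800,-.3080,.0395)"
```

```text
t 13.05 tcp [ 479.9 -307.2  157.8] xyaw 10.88 shift [ -0.    0.8 118.3] F [-0.3  0.3 -4. ] gap 0.167
```

>>> {"api": "play_rows", "payload": {"xyz": [[0,0.8,15],[0,0,28],[0,0,28],[0,0,22],[0,0,12],[0,0,7],[0,0,4],[0,0,2],[0,0,0],[0,0,0.5],[0,0,0.5],[0,0,0]], "twist": [0,0,0,0,0,0,0,0,0,0,0,0]}}

```text
clock: 14.25
ee_pos: [0.48, -0.3088, 0.0392]
tcp_rot: [[0.982, 0.188, 0.0], [0.188, -0.982, -0.0], [0.0, 0.0, -1.0]]
ft_force: [-0.3, 0.5, -3.2]
finger_gap: 0.171
finger_force: 49.0
```

>>> {"api": "play_rows", "payload": {"xyz": [[0,0,0.5],[0,0,0.4],[0,0,0]], "twist": [0,0,0]}}

```text
clock: 14.55
ee_pos: [0.4799, -0.3087, 0.0381]
tcp_rot: [[0.982, 0.188, 0.0], [0.188, -0.982, -0.0], [-0.0, 0.0, -1.0]]
ft_force: [-0.6, -1.0, -3.3]
finger_gap: 0.175
finger_force: 49.0
```

>>> {"api": "play_rows", "payload": {"xyz": [[0,0,0.5],[0,0,0.4],[0,0,0]], "twist": [0,0,0]}}

```text
clock: 14.85
ee_pos: [0.48, -0.3089, 0.0375]
tcp_rot: [[0.982, 0.188, 0.0], [0.188, -0.982, -0.0], [0.0, 0.0, -1.0]]
ft_force: [-2.4, -0.0, 1.7]
finger_gap: 0.17
finger_force: 49.7
```

>>> {"api": "play_rows", "payload": {"xyz": [[0,0,0],[0,0,0],[0,0,0],[0,0,-10],[0,0,-25],[0,0,-35],[0,0,-35],[4,-8,-20],[10,-20,0],[14,-29,0],[16,-33,0],[16,-33,0]], "twist": [0,0,0,0,0,0,0,0,0,0,0,0], "gripper": 40}}

```text
clock: 16.05
ee_pos: [0.5159, -0.1755, 0.1631]
tcp_rot: [[0.982, 0.188, 0.001], [0.188, -0.982, -0.0], [0.001, 0.001, -1.0]]
ft_force: [0.9, 0.1, 1.0]
finger_gap: 0.401
finger_force: 0.0
```

>>> {"api": "play_rows", "payload": {"xyz": [[16,-33,0],[16,-33,0],[16,-33,0],[16,-33,0],[15.4,-31.5,0],[14,-29,0],[9,-18,0],[5,-10,0],[0,0,0],[0,0,0],[0,0,0],[0,0,0]], "twist": [0,0,0,0,0,0,-4,-8,-8,-8,-8,-6], "gripper": 66}}

```text
clock: 17.25
ee_pos: [0.5789, 0.0605, 0.1629]
tcp_rot: [[0.599, 0.801, 0.001], [0.801, -0.599, -0.0], [0.0, 0.0, -1.0]]
ft_force: [-0.4, -0.3, 0.6]
finger_gap: 0.663
finger_force: 0.0
```

```bash
python3 -c "
from h import *
togo(.5798,.0600,.028);f=get('wrist');save(f,'w2')"
```

```text
t 17.25 tcp [578.9  60.5 162.9] xyaw 53.18 shift [1.000e-01 1.000e+00 1.349e+02] F [-0.4 -0.3  0.6] gap 0.663
```

View pics/w2.png

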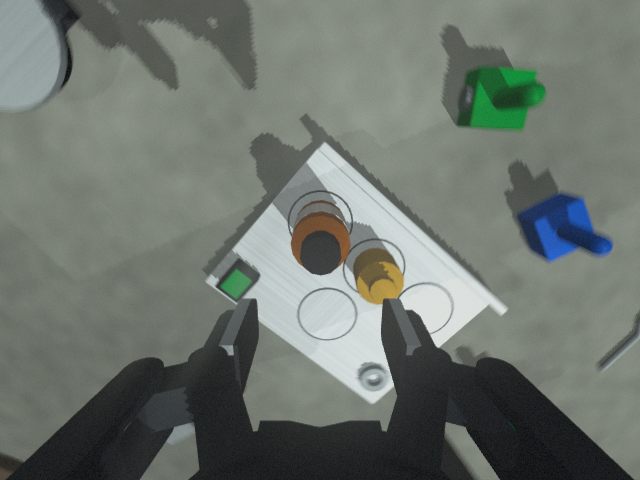

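The bottle cap at (321,253) is centred between the fingers, and the weight at (380,275) sits clear of the right finger. The plate holds only bottle, weight, pickup and washer. I'll descend.

>>> {"api": "play_rows", "payload": {"xyz": [[0,0.5,15],[0,0.5,28],[0,0,30],[0,0,26],[0,0,18],[0,0,10],[0,0,6],[0,0,2],[0,0,0],[0,0,0]], "twist": [0,0,0,0,0,0,0,0,0,0]}}

```text
clock: 18.3
ee_pos: [0.5801, 0.0598, 0.028]
tcp_rot: [[0.604, 0.797, 0.001], [0.797, -0.604, -0.0], [0.001, 0.001, -1.0]]
ft_force: [-0.2, 0.8, 0.5]
finger_gap: 0.657
finger_force: 0.0
```

>>> {"api": "play_rows", "payload": {"xyz": [[0,0,0],[0,0,0],[0,0,0],[0,0,0],[0,0,0],[0,0,0]], "twist": [0,0,0,0,0,0], "gripper": 35, "force": 35}}

```text
clock: 18.9
ee_pos: [0.58, 0.0598, 0.0281]
tcp_rot: [[0.604, 0.797, 0.001], [0.797, -0.604, -0.0], [0.001, 0.001, -1.0]]
ft_force: [-0.7, -0.5, 5.7]
finger_gap: 0.505
finger_force: 35.3
```

>>> {"api": "play_rows", "payload": {"xyz": [[0,0,-4],[0,0,-12],[0,0,-22],[0,0,-28],[0,0,-28],[-5,1.7,-20],[-14,4.8,-8],[-22,7.6,-3],[-27,9.3,0],[-27,9.3,0],[-27,9.3,0],[-27,9.3,0]], "twist": [0,0,0,0,0,0,0,0,0,0,0,0]}}

```text
clock: 20.1
ee_pos: [0.5294, -0.0916, 0.152]
tcp_rot: [[0.604, 0.797, -0.001], [0.797, -0.604, 0.0], [-0.0, -0.001, -1.0]]
ft_force: [0.2, -0.2, -2.1]
finger_gap: 0.507
finger_force: 36.0
```

>>> {"api": "play_rows", "payload": {"xyz": [[-27,9.3,0],[-27,9.3,0],[-27,9.3,0],[-27,9.3,0],[-18,6.3,0],[-10,3.5,0],[-4,1.5,0],[0,0,0],[0,0,0]], "twist": [0,0,0,0,0,0,0,0,0]}}

```text
clock: 21.0
ee_pos: [0.4848, -0.2302, 0.1521]
tcp_rot: [[0.604, 0.797, -0.0], [0.797, -0.604, 0.0], [0.0, -0.0, -1.0]]
ft_force: [0.9, -0.1, -2.1]
finger_gap: 0.507
finger_force: 36.0
```

```bash
python3 -c "
from h import *
togo(.4844,-.2322,.0240)"
```

```text
t 21.0 tcp [ 484.8 -230.2  152.1] xyaw 52.88 shift [ -1.8   0.9 128.1] F [ 0.9 -0.1 -2.1] gap 0.507
```

>>> {"api": "play_rows", "payload": {"xyz": [[-1.8,0.9,15],[0,0,30],[0,0,30],[0,0,25],[0,0,14],[0,0,7],[0,0,4],[0,0,2],[0,0,0.5],[0,0,0.5],[0,0,0.5],[0,0,0]], "twist": [0,0,0,0,0,0,0,0,0,0,0,0]}}

```text
clock: 22.2
ee_pos: [0.4844, -0.2329, 0.024]
tcp_rot: [[0.604, 0.797, 0.0], [0.797, -0.604, -0.0], [-0.0, 0.001, -1.0]]
ft_force: [-0.6, -0.3, -2.6]
finger_gap: 0.506
finger_force: 36.0
```

>>> {"api": "play_rows", "payload": {"xyz": [[0,0,0.5],[0,0,0.4],[0,0,0]], "twist": [0,0,0]}}

```text
clock: 22.5
ee_pos: [0.4844, -0.2328, 0.0228]
tcp_rot: [[0.604, 0.797, -0.0], [0.797, -0.604, -0.0], [-0.0, 0.0, -1.0]]
ft_force: [0.4, 0.2, -1.8]
finger_gap: 0.505
finger_force: 36.0
```

>>> {"api": "play_rows", "payload": {"xyz": [[0,0,0.5],[0,0,0.3],[0,0,0]], "twist": [0,0,0]}}

```text
clock: 22.8
ee_pos: [0.4844, -0.2329, 0.0221]
tcp_rot: [[0.604, 0.797, 0.0], [0.797, -0.604, -0.0], [-0.0, 0.0, -1.0]]
ft_force: [-0.3, 0.2, 0.0]
finger_gap: 0.508
finger_force: 36.2
```

>>> {"api": "play_rows", "payload": {"xyz": [[0,0,0],[0,0,0],[0,0,0],[0,0,-10],[0,0,-25],[0,0,-35],[0,0,-35],[5,-1,-20],[14,-2.9,-5],[24,-5,0],[30,-6.2,0],[30,-6.2,0]], "twist": [0,0,0,0,0,0,0,0,0,0,0,0], "gripper": 66}}

```text
clock: 24.0
ee_pos: [0.5297, -0.1362, 0.1516]
tcp_rot: [[0.604, 0.797, -0.001], [0.797, -0.604, 0.0], [-0.0, -0.001, -1.0]]
ft_force: [-1.0, -0.2, -0.7]
finger_gap: 0.664
finger_force: 0.0
```

>>> {"api": "play_rows", "payload": {"xyz": [[30,-6.2,0],[30,-6.2,0],[30,-6.2,0],[26,-5.4,0],[18,-3.7,0],[12,-2.4,0],[0,0,0],[0,0,0]], "twist": [0,0,0,0,0,0,0,0]}}

```text
clock: 24.8
ee_pos: [0.5934, -0.0034, 0.1516]
tcp_rot: [[0.604, 0.797, -0.001], [0.797, -0.604, -0.0], [-0.001, -0.001, -1.0]]
ft_force: [-0.3, 0.6, 0.3]
finger_gap: 0.657
finger_force: 0.0
```

```bash
python3 -c "
from h import *
togo(.5938,-.0034,.0125);f=get('wrist');save(f,'w3')"
```

```text
t 24.8 tcp [593.4  -3.4 151.6] xyaw 52.87 shift [  0.4   0.4 139.1] F [-0.3  0.6  0.3] gap 0.657
```

View pics/w3.png

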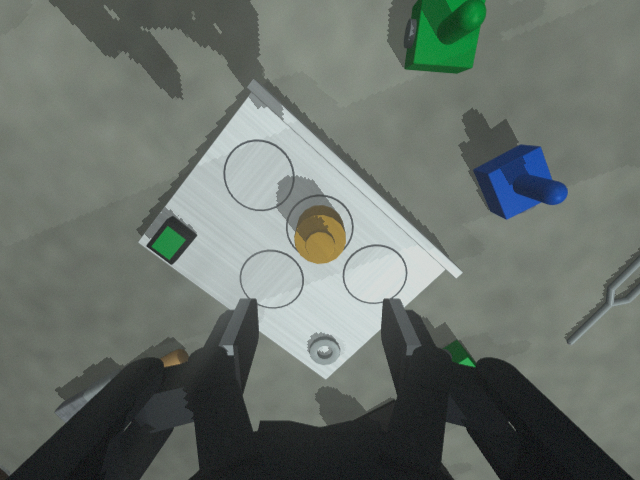

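The weight at (321,238) is centred between the fingers, and the plate is otherwise clear except for pickup (170,240) and washer (324,349).

>>> {"api": "play_rows", "payload": {"xyz": [[0,0,15],[0,0,30],[0,0,32],[0,0,28],[0,0,18],[0,0,10],[0,0,4],[0,0,2],[0,0,0],[0,0,0]], "twist": [0,0,0,0,0,0,0,0,0,0]}}

```text
clock: 25.85
ee_pos: [0.5941, -0.0034, 0.0138]
tcp_rot: [[0.604, 0.797, 0.001], [0.797, -0.604, -0.0], [0.001, 0.001, -1.0]]
ft_force: [-0.3, -0.2, 0.2]
finger_gap: 0.657
finger_force: 0.0
```

>>> {"api": "play_rows", "payload": {"xyz": [[0,0,0],[0,0,0],[0,0,0],[0,0,0],[0,0,0],[0,0,0]], "twist": [0,0,0,0,0,0], "gripper": 30, "force": 50}}

```text
clock: 26.45
ee_pos: [0.594, -0.0033, 0.0138]
tcp_rot: [[0.604, 0.797, 0.001], [0.797, -0.604, -0.0], [0.0, 0.001, -1.0]]
ft_force: [-0.8, -0.4, 4.9]
finger_gap: 0.455
finger_force: 49.8
```

>>> {"api": "play_rows", "payload": {"xyz": [[0,0,-4],[0,0,-12],[0,0,-22],[0,0,-28],[0,0,-28],[3,-4.6,-18],[8,-12,-8],[13,-20,0],[16,-24.5,0],[16,-24.5,0],[16,-24.5,0],[16,-24.5,0]], "twist": [0,0,0,0,0,0,0,0,0,0,0,0]}}

```text
clock: 27.65
ee_pos: [0.5383, 0.1497, 0.1327]
tcp_rot: [[0.604, 0.797, -0.001], [0.797, -0.604, -0.0], [-0.001, -0.001, -1.0]]
ft_force: [1.0, 0.5, -2.6]
finger_gap: 0.455
finger_force: 50.8
```

>>> {"api": "play_rows", "payload": {"xyz": [[16,-24.5,0],[16,-24.5,0],[16,-24.5,0],[16,-24.5,0],[13,-20,0],[9,-14,0],[5,-7.7,0],[2,-3,0],[0,0,0],[0,0,0]], "twist": [0,0,0,0,0,0,0,0,0,0]}}

```text
clock: 28.65
ee_pos: [0.4823, 0.3077, 0.1329]
tcp_rot: [[0.604, 0.797, -0.0], [0.797, -0.604, -0.0], [-0.0, 0.0, -1.0]]
ft_force: [0.2, -0.1, -2.5]
finger_gap: 0.452
finger_force: 50.8
```

```bash
python3 -c "
from h import *
togo(.4821,.309,.036)"
```

```text
t 28.65 tcp [482.3 307.7 132.9] xyaw 52.81 shift [ 0.9 -0.9 96.9] F [ 0.2 -0.1 -2.5] gap 0.452
```

>>> {"api": "play_rows", "payload": {"xyz": [[0.9,-0.9,12],[0,0,24],[0,0,24],[0,0,17],[0,0,10],[0,0,5],[0,0,3],[0,0,1],[0,0,0.5],[0,0,0.5],[0,0,0]], "twist": [0,0,0,0,0,0,0,0,0,0,0]}}

```text
clock: 29.75
ee_pos: [0.482, 0.3097, 0.0363]
tcp_rot: [[0.604, 0.797, 0.001], [0.797, -0.604, 0.0], [0.001, 0.0, -1.0]]
ft_force: [0.2, 0.5, -2.6]
finger_gap: 0.454
finger_force: 50.8
```

>>> {"api": "play_rows", "payload": {"xyz": [[0,0,0.5],[0,0,0.5],[0,0,0]], "twist": [0,0,0]}}

```text
clock: 30.05
ee_pos: [0.4819, 0.3097, 0.0349]
tcp_rot: [[0.604, 0.797, 0.0], [0.797, -0.604, -0.0], [-0.0, 0.0, -1.0]]
ft_force: [-0.0, -0.2, -3.5]
finger_gap: 0.448
finger_force: 50.8
```

>>> {"api": "play_rows", "payload": {"xyz": [[0,0,0.5],[0,0,0.5],[0,0,0]], "twist": [0,0,0]}}

```text
clock: 30.35
ee_pos: [0.4819, 0.3096, 0.0339]
tcp_rot: [[0.604, 0.797, -0.0], [0.797, -0.604, -0.0], [-0.0, 0.0, -1.0]]
ft_force: [0.2, 0.3, -3.7]
finger_gap: 0.453
finger_force: 50.9
```

>>> {"api": "play_rows", "payload": {"xyz": [[0,0,0.4],[0,0,0.4],[0,0,0]], "twist": [0,0,0]}}

```text
clock: 30.65
ee_pos: [0.4819, 0.3097, 0.0338]
tcp_rot: [[0.604, 0.797, 0.0], [0.797, -0.604, 0.0], [0.0, 0.0, -1.0]]
ft_force: [-2.3, -1.1, 6.2]
finger_gap: 0.453
finger_force: 51.8
```

>>> {"api": "play_rows", "payload": {"xyz": [[0,0,0],[0,0,0],[0,0,0],[0,0,-10],[0,0,-25],[0,0,-35],[0,0,-35],[-8,6,-15],[-15,11.5,0],[-24,18.4,0],[-32,24.5,0],[-32,24.5,0]], "twist": [0,0,0,0,0,0,0,0,0,0,0,0], "gripper": 66}}

```text
clock: 31.85
ee_pos: [0.4819, 0.1684, 0.1531]
tcp_rot: [[0.603, 0.798, -0.0], [0.798, -0.603, -0.0], [-0.0, -0.0, -1.0]]
ft_force: [1.3, 0.5, -0.5]
finger_gap: 0.659
finger_force: 0.0
```

Run:
```python
from h import *
f=get('scene');save(f,'s2');W=cloud(f);Z=W[...,2]
U,V=np.meshgrid(np.arange(640),np.arange(480))
m=((U-455)**2+(V-355)**2<45**2)&(Z>.072)&(Z<.084);print('weight knob',(W[m].mean(0)*1e3).round(1),m.sum())
m=((U-288)**2+(V-150)**2<70**2)&(Z>.06)&(Z<.1);c,l,st,ce=cv2.connectedComponentsWithStats(m.astype(np.uint8))
for i in range(1,c):
    if st[i,4]>9:
        q=W[l==i];t=q[q[:,2]>q[:,2].max()-.006];print(ce[i].round(),(t.mean(0)*1e3).round(1))
togo(.4844,-.2329)
```

```text
weight knob [482.9 309.   77. ] 127
[272. 110.] [ 476.2 -379.6   76.3]
[286. 131.] [ 480.3 -307.2   74.5]
[301. 154.] [ 485.2 -231.8   85. ]
[257. 189.] [ 611.2 -198.8   71.1]
t 31.9 tcp [481.7 164.1 153. ] xyaw 52.79 shift [-314.5  242.2    0.6] F [ 2.2 -2.6 -0.9] gap 0.66
```

View pics/s2.png

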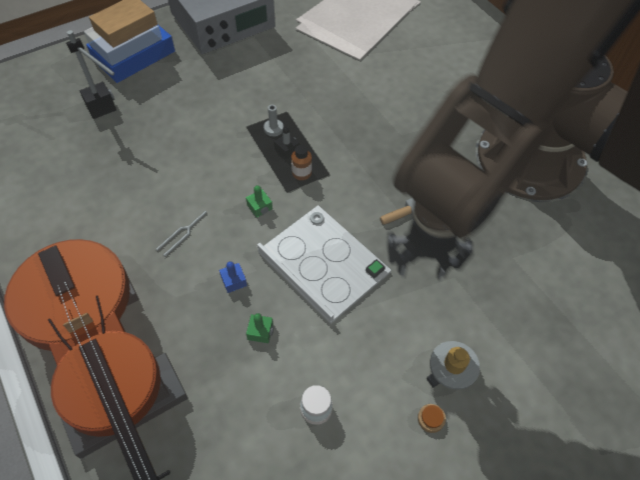

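The scene view shows the weight on the disc at (457,360), and the post, magbase and bottle upright on the mat at (273,120), (285,140) and (301,162). Next I'll put the bottle back.

>>> {"api": "play_rows", "payload": {"xyz": [[-12,9.1,0],[-22,16.8,0],[-30,22.9,0],[-32,24.4,0],[-32,24.4,0],[-32,24.4,0],[-32,24.4,0],[-32,24.4,0],[-32,24.4,0],[-28,21.3,0],[-18,13.7,0],[-10,7.6,0]], "twist": [0,0,0,0,0,0,0,0,0,0,0,0]}}

```text
clock: 33.1
ee_pos: [0.4834, -0.2241, 0.153]
tcp_rot: [[0.605, 0.796, 0.0], [0.796, -0.605, -0.0], [-0.0, 0.0, -1.0]]
ft_force: [-0.4, 0.9, -0.2]
finger_gap: 0.658
finger_force: 0.0
```

>>> {"api": "play_rows", "payload": {"xyz": [[-5,4,0],[-3.4,2.5,0],[0,0,0],[0,0,0]], "twist": [0,0,0,0]}}

```text
clock: 33.5
ee_pos: [0.4838, -0.2322, 0.1532]
tcp_rot: [[0.603, 0.798, -0.0], [0.798, -0.603, 0.0], [-0.0, -0.0, -1.0]]
ft_force: [0.3, -0.3, 0.1]
finger_gap: 0.659
finger_force: 0.0
```

```bash
python3 -c "
from h import *
togo(.4844,-.2329,.0221)"
```

```text
t 33.5 tcp [ 483.8 -232.2  153.2] xyaw 52.9 shift [ -0.2   0.9 131.1] F [ 0.3 -0.3  0.1] gap 0.659
```

>>> {"api": "play_rows", "payload": {"xyz": [[0,0.5,15],[0,0,30],[0,0,32],[0,0,26],[0,0,15],[0,0,8],[0,0,4],[0,0,1],[0,0,0],[0,0,0]], "twist": [0,0,0,0,0,0,0,0,0,0]}}

```text
clock: 34.5
ee_pos: [0.4844, -0.2334, 0.0229]
tcp_rot: [[0.604, 0.797, 0.001], [0.797, -0.604, -0.001], [0.0, 0.001, -1.0]]
ft_force: [-0.1, -0.5, 1.8]
finger_gap: 0.659
finger_force: 0.0
```

>>> {"api": "play_rows", "payload": {"xyz": [[0,0,0],[0,0,0],[0,0,0],[0,0,0],[0,0,0],[0,0,0]], "twist": [0,0,0,0,0,0], "gripper": 35, "force": 35}}

```text
clock: 35.1
ee_pos: [0.4843, -0.2334, 0.023]
tcp_rot: [[0.604, 0.797, 0.001], [0.797, -0.604, -0.001], [0.0, 0.001, -1.0]]
ft_force: [-1.0, 1.4, 5.9]
finger_gap: 0.508
finger_force: 35.0
```

>>> {"api": "play_rows", "payload": {"xyz": [[0,0,-4],[0,0,-12],[0,0,-22],[0,0,-28],[0,0,-28],[5,-1.7,-20],[14,-4.8,-8],[22,-7.6,-3],[27,-9.4,0],[27,-9.4,0],[27,-9.4,0],[27,-9.4,0]], "twist": [0,0,0,0,0,0,0,0,0,0,0,0]}}

```text
clock: 36.3
ee_pos: [0.5328, -0.0813, 0.147]
tcp_rot: [[0.604, 0.797, -0.001], [0.797, -0.604, 0.0], [-0.0, -0.001, -1.0]]
ft_force: [0.4, 0.2, -1.8]
finger_gap: 0.503
finger_force: 36.0
```

>>> {"api": "play_rows", "payload": {"xyz": [[27,-9.4,0],[27,-9.4,0],[27,-9.4,0],[27,-9.4,0],[18,-6.3,0],[10,-3.5,0],[6,-2,0],[0,0,0],[0,0,0],[0,0,0]], "twist": [0,0,0,0,0,0,0,0,0,0]}}

```text
clock: 37.3
ee_pos: [0.5791, 0.059, 0.1472]
tcp_rot: [[0.605, 0.796, -0.0], [0.796, -0.605, -0.0], [-0.0, -0.0, -1.0]]
ft_force: [-0.2, -0.6, -2.2]
finger_gap: 0.508
finger_force: 36.0
```

```bash
python3 -c "
from h import *
togo(.5795,.0596,.029)"
```

```text
t 37.3 tcp [579.1  59.  147.2] xyaw 52.8 shift [ 8.000e-01 -1.000e-01  1.182e+02] F [-0.2 -0.6 -2.2] gap 0.508
```

>>> {"api": "play_rows", "payload": {"xyz": [[0.4,-0.4,15],[0,0,28],[0,0,28],[0,0,22],[0,0,12],[0,0,6],[0,0,3],[0,0,1.5],[0,0,0.5],[0,0,0],[0,0,0]], "twist": [0,0,0,0,0,0,0,0,0,0,0]}}

```text
clock: 38.4
ee_pos: [0.5794, 0.0603, 0.0317]
tcp_rot: [[0.604, 0.797, 0.001], [0.797, -0.604, -0.0], [0.0, 0.001, -1.0]]
ft_force: [-0.2, -0.9, -1.5]
finger_gap: 0.506
finger_force: 36.0
```

```bash
python3 -c "
from h import *
togo(.5795,.0596,.029)"
```

```text
t 38.4 tcp [579.4  60.3  31.7] xyaw 52.85 shift [-0.5  0.5  2.7] F [-0.2 -0.9 -1.5] gap 0.506
```

>>> {"api": "play_rows", "payload": {"xyz": [[-0.5,0.5,0.5],[0,0,0.5],[0,0,0.5],[0,0,0.4],[0,0,0],[0,0,0]], "twist": [0,0,0,0,0,0]}}

```text
clock: 39.0
ee_pos: [0.5793, 0.0596, 0.0292]
tcp_rot: [[0.604, 0.797, -0.0], [0.797, -0.604, -0.0], [-0.0, -0.0, -1.0]]
ft_force: [-0.8, -0.3, -2.3]
finger_gap: 0.504
finger_force: 36.0
```

>>> {"api": "play_rows", "payload": {"xyz": [[0,0,0.4],[0,0,0.4],[0,0,0],[0,0,0]], "twist": [0,0,0,0]}}

```text
clock: 39.4
ee_pos: [0.5794, 0.0596, 0.029]
tcp_rot: [[0.604, 0.797, 0.0], [0.797, -0.604, -0.0], [0.0, 0.0, -1.0]]
ft_force: [-2.3, 0.6, 4.8]
finger_gap: 0.504
finger_force: 36.6
```

>>> {"api": "play_rows", "payload": {"xyz": [[0,0,0],[0,0,0],[0,0,0],[0,0,-10],[0,0,-25],[0,0,-35],[0,0,-35],[-8,3.2,-20],[-18,7.3,0],[-27,11,0],[-34,13.8,0],[-34,13.8,0]], "twist": [0,0,0,0,0,0,0,0,0,0,0,0], "gripper": 66}}

```text
clock: 40.6
ee_pos: [0.545, -0.0675, 0.1543]
tcp_rot: [[0.603, 0.798, 0.001], [0.798, -0.603, -0.0], [0.0, 0.001, -1.0]]
ft_force: [1.5, 0.4, 0.2]
finger_gap: 0.664
finger_force: 0.0
```

>>> {"api": "play_rows", "payload": {"xyz": [[-34,13.8,0],[-34,13.8,0],[-34,13.8,0],[-34,13.8,0],[-34,13.8,0],[-28,11.3,0],[-20,8.1,0],[-14.7,5.9,0],[0,0,0],[0,0,0],[0,0,0],[0,0,0]], "twist": [0,0,0,0,0,0,0,4,8.3,8.3,8.3,8.3], "gripper": 40}}

```text
clock: 41.8
ee_pos: [0.48, -0.309, 0.1542]
tcp_rot: [[0.965, 0.264, 0.0], [0.264, -0.965, -0.0], [0.0, 0.0, -1.0]]
ft_force: [-0.0, 0.7, -0.0]
finger_gap: 0.402
finger_force: 0.0
```

>>> {"api": "play_rows", "payload": {"xyz": [[0,0,0],[0,0,0],[0,0,0]], "twist": [4.8,0,0]}}

```text
clock: 42.1
ee_pos: [0.48, -0.309, 0.154]
tcp_rot: [[0.982, 0.191, 0.0], [0.191, -0.982, -0.0], [0.0, 0.0, -1.0]]
ft_force: [-0.1, -1.1, -0.4]
finger_gap: 0.398
finger_force: 0.0
```

```bash
python3 -c "
from h import *
togo(.48,-.3089,.0375)"
```

```text
t 42.1 tcp [ 480. -309.  154.] xyaw 11.0 shift [-0.000e+00 -1.000e-01  1.165e+02] F [-0.1 -1.1 -0.4] gap 0.398
```

>>> {"api": "play_rows", "payload": {"xyz": [[0,-0.6,15],[0,0,28],[0,0,28],[0,0,20],[0,0,12],[0,0,8],[0,0,4.5],[0,0,0],[0,0,0]], "twist": [0,0,0,0,0,0,0,0,0]}}

```text
clock: 43.0
ee_pos: [0.4802, -0.3086, 0.0387]
tcp_rot: [[0.982, 0.188, 0.001], [0.188, -0.982, -0.001], [0.001, 0.001, -1.0]]
ft_force: [1.1, -1.2, -0.3]
finger_gap: 0.401
finger_force: 0.0
```

>>> {"api": "play_rows", "payload": {"xyz": [[0,0,0],[0,0,0],[0,0,0],[0,0,0],[0,0,0],[0,0,0]], "twist": [0,0,0,0,0,0], "gripper": 5, "force": 50}}

```text
clock: 43.6
ee_pos: [0.4802, -0.3086, 0.0386]
tcp_rot: [[0.982, 0.188, 0.001], [0.188, -0.982, -0.001], [0.001, 0.001, -1.0]]
ft_force: [-0.8, -1.0, 5.5]
finger_gap: 0.171
finger_force: 49.0
```

>>> {"api": "play_rows", "payload": {"xyz": [[0,0,-4],[0,0,-12],[0,0,-22],[0,0,-28],[0,0,-28],[4,-5,-15],[10,-12.5,-6],[17,-21.3,0],[20,-25,0],[20,-25,0],[20,-25,0],[20,-25,0]], "twist": [0,0,0,0,0,0,0,0,0,0,0,0]}}

```text
clock: 44.8
ee_pos: [0.563, -0.1489, 0.1525]
tcp_rot: [[0.982, 0.189, -0.001], [0.189, -0.982, 0.001], [-0.001, -0.001, -1.0]]
ft_force: [-0.2, -0.7, -4.3]
finger_gap: 0.174
finger_force: 49.1
```

>>> {"api": "play_rows", "payload": {"xyz": [[20,-25,0],[18,-22.5,0],[12,-15,0],[6,-7.5,0],[2,-3,0],[0,0,0],[0,0,0]], "twist": [0,0,0,0,0,0,0]}}

```text
clock: 45.5
ee_pos: [0.6056, -0.0692, 0.1529]
tcp_rot: [[0.982, 0.188, -0.0], [0.188, -0.982, -0.0], [-0.001, 0.0, -1.0]]
ft_force: [0.5, -0.2, -2.7]
finger_gap: 0.175
finger_force: 49.0
```

```bash
python3 -c "
from h import *
togo(.6066,-.0687,.0446)"
```

```text
t 45.5 tcp [605.6 -69.2 152.9] xyaw 10.81 shift [  1.1  -0.3 108.3] F [ 0.5 -0.2 -2.7] gap 0.175
```

>>> {"api": "play_rows", "payload": {"xyz": [[0.5,-0.3,15],[0,0,26],[0,0,26],[0,0,19],[0,0,11],[0,0,5],[0,0,3],[0,0,1],[0,0,0],[0,0,0]], "twist": [0,0,0,0,0,0,0,0,0,0]}}

```text
clock: 46.5
ee_pos: [0.6067, -0.0682, 0.0476]
tcp_rot: [[0.982, 0.188, 0.001], [0.188, -0.982, -0.0], [0.001, 0.0, -1.0]]
ft_force: [-0.5, -0.6, -2.6]
finger_gap: 0.17
finger_force: 49.0
```

```bash
python3 -c "
from h import *
togo(.6066,-.0687,.0446)"
```

```text
t 46.5 tcp [606.7 -68.2  47.6] xyaw 10.85 shift [-0.2  0.5  3. ] F [-0.5 -0.6 -2.6] gap 0.17
```

>>> {"api": "play_rows", "payload": {"xyz": [[-0.2,0.5,0.5],[0,0,0.5],[0,0,0.5],[0,0,0.5],[0,0,0],[0,0,0]], "twist": [0,0,0,0,0,0]}}

```text
clock: 47.1
ee_pos: [0.6063, -0.0687, 0.045]
tcp_rot: [[0.982, 0.188, -0.0], [0.188, -0.982, -0.0], [-0.0, 0.0, -1.0]]
ft_force: [0.3, -0.3, -3.8]
finger_gap: 0.173
finger_force: 49.0
```

>>> {"api": "play_rows", "payload": {"xyz": [[0,0,0.4],[0,0,0.4],[0,0,0],[0,0,0]], "twist": [0,0,0,0]}}

```text
clock: 47.5
ee_pos: [0.6064, -0.0688, 0.0446]
tcp_rot: [[0.982, 0.188, 0.0], [0.188, -0.982, -0.0], [0.0, 0.0, -1.0]]
ft_force: [-2.3, -0.8, 5.0]
finger_gap: 0.168
finger_force: 50.0
```

>>> {"api": "play_rows", "payload": {"xyz": [[0,0,0],[0,0,0],[0,0,0],[0,0,-10],[0,0,-25],[0,0,-35],[0,0,-30],[-4,6,-15],[-12,18,0],[-18,27,0],[-22,34,0],[-22,34,0]], "twist": [0,0,0,0,0,0,0,0,0,0,0,0], "gripper": 40}}

```text
clock: 48.7
ee_pos: [0.5511, -0.2015, 0.159]
tcp_rot: [[0.982, 0.189, -0.0], [0.189, -0.982, 0.0], [-0.0, -0.0, -1.0]]
ft_force: [0.6, -0.8, -0.2]
finger_gap: 0.401
finger_force: 0.0
```

>>> {"api": "play_rows", "payload": {"xyz": [[-22,34,0],[-22,34,0],[-22,34,0],[-20,29,0],[-14,20,0],[-8.8,12.3,0],[0,0,0],[0,0,0]], "twist": [0,0,0,0,0,0,0,0]}}

```text
clock: 49.5
ee_pos: [0.476, -0.3806, 0.159]
tcp_rot: [[0.982, 0.188, -0.0], [0.188, -0.982, 0.0], [-0.0, -0.0, -1.0]]
ft_force: [0.6, 0.7, -0.8]
finger_gap: 0.4
finger_force: 0.0
```

```bash
python3 -c "
from h import *
togo(.476,-.3812,.0345)"
```

```text
t 49.5 tcp [ 476.  -380.6  159. ] xyaw 10.84 shift [-1.000e-01  7.000e-01  1.245e+02] F [ 0.6  0.7 -0.8] gap 0.4
```

>>> {"api": "play_rows", "payload": {"xyz": [[0,0,15],[0,0,30],[0,0,30],[0,0,22],[0,0,13],[0,0,8],[0,0,5],[0,0,1.5],[0,0,0],[0,0,0]], "twist": [0,0,0,0,0,0,0,0,0,0]}}

```text
clock: 50.5
ee_pos: [0.4763, -0.3814, 0.0354]
tcp_rot: [[0.982, 0.188, 0.001], [0.188, -0.982, -0.001], [0.001, 0.001, -1.0]]
ft_force: [-0.2, -0.3, 0.3]
finger_gap: 0.4
finger_force: 0.0
```

>>> {"api": "play_rows", "payload": {"xyz": [[0,0,0],[0,0,0],[0,0,0],[0,0,0],[0,0,0],[0,0,0]], "twist": [0,0,0,0,0,0], "gripper": 5, "force": 50}}

```text
clock: 51.1
ee_pos: [0.4761, -0.3813, 0.0353]
tcp_rot: [[0.982, 0.188, 0.001], [0.188, -0.982, -0.001], [0.0, 0.001, -1.0]]
ft_force: [-0.1, 1.3, 5.6]
finger_gap: 0.221
finger_force: 48.6
```

>>> {"api": "play_rows", "payload": {"xyz": [[0,0,-4],[0,0,-12],[0,0,-22],[0,0,-28],[0,0,-28],[2,-6,-18],[6,-17,-8],[10,-28,0],[10.7,-30,0],[10.7,-30,0],[10.7,-30,0],[10.7,-30,0]], "twist": [0,0,0,0,0,0,0,0,0,0,0,0]}}

```text
clock: 52.3
ee_pos: [0.5031, -0.1993, 0.1544]
tcp_rot: [[0.982, 0.188, -0.001], [0.188, -0.982, 0.001], [-0.001, -0.001, -1.0]]
ft_force: [0.4, 0.0, -2.8]
finger_gap: 0.222
finger_force: 49.1
```

>>> {"api": "play_rows", "payload": {"xyz": [[10.7,-30,0],[10.7,-30,0],[10.7,-30,0],[10.7,-30,0],[9,-25,0],[6,-17,0],[4,-11,0],[1,-2,0],[0,0,0],[0,0,0]], "twist": [0,0,0,0,0,0,0,0,0,0]}}

```text
clock: 53.3
ee_pos: [0.5321, -0.0186, 0.1546]
tcp_rot: [[0.982, 0.188, -0.0], [0.188, -0.982, -0.0], [-0.0, 0.0, -1.0]]
ft_force: [-0.1, 0.8, -2.3]
finger_gap: 0.218
finger_force: 49.1
```

```bash
python3 -c "
from h import *
togo(.5318,-.0182,.0412)"
```

```text
t 53.3 tcp [532.1 -18.6 154.6] xyaw 10.82 shift [ -0.2  -0.5 113.4] F [-0.1  0.8 -2.3] gap 0.218
```

>>> {"api": "play_rows", "payload": {"xyz": [[-0.6,-0.4,15],[0,0,28],[0,0,28],[0,0,20],[0,0,11],[0,0,5],[0,0,3],[0,0,1],[0,0,0],[0,0,0]], "twist": [0,0,0,0,0,0,0,0,0,0]}}

```text
clock: 54.3
ee_pos: [0.5319, -0.0178, 0.0443]
tcp_rot: [[0.982, 0.188, 0.001], [0.188, -0.982, -0.0], [0.001, 0.0, -1.0]]
ft_force: [0.0, 0.1, -2.9]
finger_gap: 0.219
finger_force: 49.1
```

```bash
python3 -c "
from h import *
togo(.5318,-.0182,.0412)"
```

```text
t 54.3 tcp [531.9 -17.8  44.3] xyaw 10.85 shift [-0.2  0.4  3.1] F [ 0.   0.1 -2.9] gap 0.219
```

>>> {"api": "play_rows", "payload": {"xyz": [[-0.1,0.4,0.5],[0,0,0.5],[0,0,0.5],[0,0,0.5],[0,0,0],[0,0,0]], "twist": [0,0,0,0,0,0]}}

```text
clock: 54.9
ee_pos: [0.5316, -0.0181, 0.0416]
tcp_rot: [[0.982, 0.188, -0.0], [0.188, -0.982, -0.0], [-0.0, 0.0, -1.0]]
ft_force: [-0.2, -0.6, -3.8]
finger_gap: 0.218
finger_force: 49.1
```

>>> {"api": "play_rows", "payload": {"xyz": [[0,0,0.4],[0,0,0.4],[0,0,0],[0,0,0]], "twist": [0,0,0,0]}}

```text
clock: 55.3
ee_pos: [0.5317, -0.0181, 0.0413]
tcp_rot: [[0.982, 0.188, 0.0], [0.188, -0.982, -0.0], [0.0, 0.0, -1.0]]
ft_force: [-2.3, 0.6, 6.1]
finger_gap: 0.223
finger_force: 50.1
```

>>> {"api": "play_rows", "payload": {"xyz": [[0,0,0],[0,0,0],[0,0,0],[0,0,-10],[0,0,-25],[0,0,-40],[0,0,-40],[-6,8,-35],[-12,15,-25],[-10,12,-15],[-3.6,4.4,0],[0,0,0]], "twist": [0,0,0,0,0,0,0,0,0,0,0,0], "gripper": 40}}

```text
clock: 56.5
ee_pos: [0.5076, -0.0631, 0.2309]
tcp_rot: [[0.982, 0.187, 0.0], [0.187, -0.982, -0.0], [0.0, 0.0, -1.0]]
ft_force: [0.4, -0.5, 0.7]
finger_gap: 0.402
finger_force: 0.0
```

>>> {"api": "play_rows", "payload": {"xyz": [[0,0,0],[0,0,0]], "twist": [0,0]}}

```text
clock: 56.7
ee_pos: [0.5079, -0.0623, 0.2299]
tcp_rot: [[0.982, 0.189, -0.002], [0.189, -0.982, 0.0], [-0.001, -0.001, -1.0]]
ft_force: [-0.5, -0.0, -0.9]
finger_gap: 0.401
finger_force: 0.0
```

```bash
python3 - <<'E'
from h import *
f=get('wrist');save(f,'w4');np.savez('w4.npz',**f)
E
sed "s/w1.npz/w4.npz/" w.py | python3 - ; python3 w.py
```

```text
post [530.6 -17.9  82. ] bay [-35.5  -1.9] px 274 190 12.0 depth-mean [530.5 -17.8  82.2]
mag [605.4 -68.1  82. ] bay [ 28.3 -65.5] px 351 108 9.0 depth-mean [605.2 -68.5  80.8]
bottle [579.7  59.3  90. ] bay [27.5 64.4] px 182 110 20.0 depth-mean [579.8  59.3  90.1]
post [530.8 -18.5  82. ] bay [-35.4  -2.6] px 274 190 12.0 depth-mean [530.7 -18.5  82.3]
mag [605.4 -69.1  82. ] bay [ 28.2 -66.4] px 351 109 8.9 depth-mean [605.5 -69.2  80.8]
bottle [580.   59.2  90. ] bay [27.7 64.3] px 182 110 19.9 depth-mean [579.5  59.5  90.1]
weight [593.6  -3.6  58. ] bay [29.1  0. ] px 271 110 13.5 depth-mean [593.6  -3.5  58. ]
[[540.0, -202.0], [527.0, -420.0], [419.0, -415.0], [431.0, -195.0]] [ 0.47950196 -0.30832912]
near corners [[460.0, 81.0], [503.0, -134.0]] 11.09634559010344
[-85.5 108.1] [ -85.1 -110.2]Traceback (most recent call last):
  File "<stdin>", line 8, in <module>
ValueError: max() iterable argument is empty
```

View pics/w4.png

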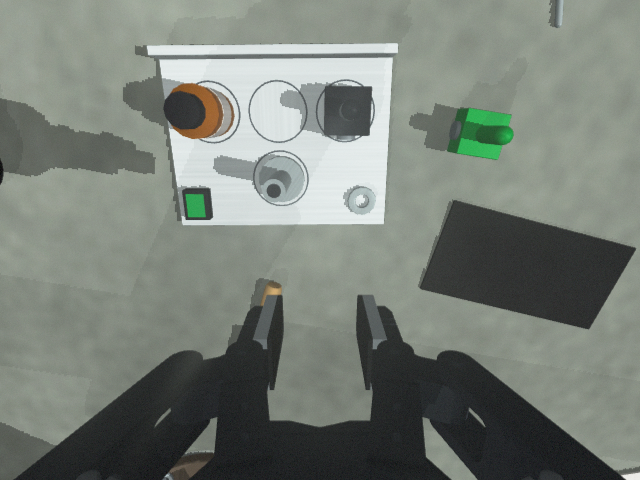

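The post (274,190), magbase (349,112) and bottle (183,112) are upright and within 1 mm of their start pixels. The pickup, washer and bare mat look unchanged. I'll check the weight, then hand in.

Run:
```python
from h import *
f=get('scene');W=cloud(f);Z=W[...,2];U,V=np.meshgrid(np.arange(640),np.arange(480))
m=((U-455)**2+(V-355)**2<45**2)&(Z>.072)&(Z<.084);print('weight knob',(W[m].mean(0)*1e3).round(1),m.sum())
print(close_job())
```

```text
weight knob [482.9 309.   77. ] 125
the job is handed in; nothing more can be done
None
```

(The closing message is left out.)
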